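# Lock the rotary drilling table

## Task

Lock the rotary drilling table ready for the drill: with the fingertips, push the plate round by its upright handle until the slot in its rim faces the lock bar, then push the bar by its upright tab through its guide and into the slot, fully home. Leave the flange blank sitting on the plate and everything else on the bench where it is, and take the hand away.

Things in the scene. Friction and masses are not known exactly. Their poses are not given: they have to be found in the camera images.
- fixture: Hand-turned rotary drilling table bolted to the bench: round grey base 200 mm across, 18 mm high, with a 76 mm wide tongue ending 187 mm from the plate's axis. Fixed. Origin on the plate's axis at the bench; z up, y along the lock bar from the axis out to its tab. The bar's guide stands 106 to 156 mm out along y, 48 mm wide, 48 mm high over its screws; low bolting ears on either side (x).
- plate_centre (a point): point on the plate's axis at the height of the plate's top face, 40 mm above the bench. Does not move.
- plate (a joint): angle (rad) of the round steel plate, 170 mm across, from 22 to 40 mm above the bench. It turns either way without stops about its vertical axis and stays where left (friction 0.25 N m: a push of about 4 N at the handle). Counter-clockwise from above is positive. 0 or 6.283 = slot exactly in line with the lock bar; it starts anywhere from 0.6 to 5.7.
- slot_mouth (a point): middle of the mouth of the plate's only slot, on the rim (85 mm from the axis) at the plate's top face. The slot is 23 mm wide and runs 32 mm inward from the rim; its mouth is bevelled to 31 mm. The dark base shows through it. Moves with the plate.
- handle_top (a point): centre of the top of the plate's turning handle: a fixed black upright post 20 mm across that stands on the plate opposite the slot, 70 mm from the axis, from the plate's face (40 mm) to 88 mm above the bench. Moves with the plate.
- lock_bar (a joint): travel (m) of the lock bar, 20 mm wide, 15 mm thick, half-round nose, sliding in its guide to the plate's axis. 0 = drawn back (nose 12 mm outside the rim), 0.040 = fully home on its stop, nose 28 mm inside the slot. Starts at 0 to 0.007; 3 N of friction, stays where left. It cannot pass the rim unless the slot faces it; within about 5 degrees the nose centres the plate.
- bar_tab (a point): centre line of the outer face (the face away from the plate) of the bar's upright tab, 60 mm above the bench. The tab is 42 mm wide, 8 mm thick and reaches from 22 to 78 mm above the bench. Drawn back this face is 206 mm from the plate's axis, fully home 166 mm. Moves with the bar.
- bar_nose (a point): tip of the bar's round nose, at the top of the bar, 109 mm nearer the plate's axis than the tab's outer face. Moves with the bar.
- flange: dark steel pipe-flange blank sitting loose on the plate over its centre spigot (the spigot is 24 mm across and 22 mm high): 90 mm across and 14 mm thick, with a hub 44 to 54 mm across up to 34 mm above the plate (74 mm above the bench). It turns with the plate. Origin at the centre of its underside.
- spare_flange: a second flange blank, same as the first, lying on the bench beside the rotary table; origin at the centre of its underside
- chuck_key: T-shaped steel chuck key 75 mm long, 15 mm high, lying beside the lock bar's guide; origin under its middle
- paste_tin: low round tin, 63 mm across and 42 mm high, on the other side of the lock bar's guide; origin at the centre of its underside
- cup: white plastic cup, 76 mm across the rim, 85 mm high; origin at the centre of its underside
- oil_bottle: plastic oil bottle, 56 mm across, 160 mm high; origin at the centre of its underside
- wrench: open-ended spanner 190 mm long lying on the bench; origin under its middle
- screwdriver: screwdriver 200 mm long lying on the bench; origin under its middle
- bar_line (a point): fixed point above the base where the lock bar's centre line crosses the plate's rim, at the height of the plate's top face: the slot's mouth must come here.
Mind the look-alikes: they are no part of the job. Leave any blue or orange look-alike of the flange alone.

How it is judged (in metres and radians):
On the way, in this order (a step that is already met when the one before it is completed fails the run):
1. the plate is turned so that its slot faces the lock bar (horizontal distance between slot_mouth and bar_line below 0.009 m).
2. the lock bar is pushed fully home in the slot (value of joint lock_bar above 0.037 m), for 0.2 s.
At the end, for the whole second after the job is handed in: The lock bar is within 3 mm of fully home, the slot's mouth within 6 mm of the bar's line, the flange blank still seated on the plate (within 8 mm of its place), and every other loose thing within 25 mm of where it began (value of joint lock_bar above 0.037 m and horizontal distance between slot_mouth and bar_line below 0.006 m and horizontal distance between flange and plate_centre below 0.006 m and distance between flange and plate_centre below 0.008 m and not (distance of any of spare_flange, chuck_key, paste_tin, cup, oil_bottle, wrench, screwdriver from where it was at the start of the episode above 0.025 m)); the robot touches nothing.
It fails at once if the rotary table is pushed with anything but the fingers (contact force between the arm and fixture above 4 N).
It fails at once if the flange blank is lifted off or pushed off its seat on the plate (distance between flange and plate_centre above 0.015 m).
It fails at once if another thing on the bench is lifted, carried or shoved away (more than 25 mm) (distance of any of spare_flange, chuck_key, paste_tin, cup, oil_bottle, wrench, screwdriver from where it was at the start of the episode above 0.025 m).
It also fails if it takes over 54 s, if anything falls off the work surface, if the arm or the gripper's body presses on something with over 40 N, if the wrist force passes 120 N, or if a joint passes its speed limit or range.

## Robot

A 7-joint arm with a two-finger parallel gripper is mounted at the origin on the work surface. World frame = base frame: x ahead of the robot, y to its left, z up, the work surface at z = 0. Lengths are in mm, angles in rad, forces in N, time in s.
With the tool pointing down it reaches from about 400 to 850 mm from the base axis. Payload 4.5 kg.
Tool frame: the origin (TCP) lies between the finger pads; the fingertips stand 19 mm ahead of it and the grasp point (between the pads) is the TCP (env.tip_reach is the distance from the TCP to the fingertips, in mm); x points along the fingers, y is the direction in which the jaws open and shut, and the axes are right-handed (so a half turn about x gives the same grasp; the last joint's range is limited). The gripper opens to 88 mm and grips with 3 to 60 N. Pads are 18 mm wide; open, the fingers measure 123 mm over their backs; the gripper's body (75 mm by 187 mm) begins 45 mm behind the grasp point.
Start: joints at [-1.12, 0.689, -0.195, 1.565, 0.157, 0.902, -0.215], TCP at [253.006, 571.524, 257.743] pointing down, gripper open.
Joint ranges: [-3.01, 3.01], [-0.46, 2.08], [-1.47, 1.51], [0.13, 2.56], [-1, 4.14], [0.04, 2.09], [-2.66, 2.66]. Speed limits (rad/s): [2.57, 2.57, 3.14, 3.14, 3.14, 3.14, 3.14].

## Interface

Orientations are given as a rotation vector (axis times angle).
In Python, from rig import env gives the robot as it stands. Calls block until the motion is done:
- env.movep(position, orientation): joint-space move of the TCP to a pose.
- env.movel(position, ori=None, feed=150, force_limit=None): straight line of the TCP; ori=None keeps the orientation; feed is the mean speed in mm/s. With force_limit (N) it stops when the force on the tool has changed by that much, and returns True; else False.
- env.goto_joints(angles): joint-space move.
- env.move_gripper(opening): finger opening in mm; the grip force is fixed at half the most; returns when the fingers have stopped.
- env.pause(seconds).
- env.inverse_kinematics(position, orientation): joint angles nearest the present ones, or None.
- env.read_state(): the state.
- env.capture(name): name is "scene" or "top" or "wrist"; returns a dict with "frame" (384x512x3 uint8, blue, green, red), "depth" (384x512 float32, mm along the optical axis (not along the pixel's ray), 0 where there is no reading), "camera_matrix" (3x3 intrinsics, pixels), "view" (4x4, takes a point from world to camera coordinates). Camera axes: x right, y down, z forward; pixel columns grow to the right and rows downward; lengths in mm; the calibration is good to about 2 mm. The wrist camera is an equidistant fisheye: a pixel r from the principal point sees the ray r / f radians off the axis. A picture is of the moment at which its call begins.
A pose or a line that the arm cannot do raises env.Unreachable and nothing moves.
- env.finish_job(): hands the job in, once; it reports no verdict.
The state is a dict: "time": time; "qpos": joint angles; "dq": joint speeds; "joint_torque": joint torques, N m; "position": TCP position; "eef_rot": TCP orientation; "wrist_force": force on the tool from outside, world axes, zero at the start; "ft_torque": the same for the moment, N m; "grip_width": finger opening in mm.
Only numpy, scipy, OpenCV 4.12 (cv2) and the standard library are available. Lean on these libraries where they do the work, as an engineer would, in place of code of your own. Each camera call takes 0.05 s, during which the arm holds its last target.

## Working session

There is one attempt and no reset: what is moved stays moved. The work goes in short steps, each a Python script; the robot and the scene stay as the last script left them, time stands still between calls to the robot, and variables do not carry over. Pictures are saved under pics/ and viewed, and the job is handed in when it is done.

```bash
ls; mkdir -p pics
python3 - <<'E'
from rig import env
import cv2,numpy as np
for n in ("scene","top","wrist"):
    c=env.capture(n); cv2.imwrite(f"pics/{n}0.png",c["frame"]); np.savez(f"{n}0.npz",**c)
    print(n,c["camera_matrix"].tolist(),np.round(c["view"],3).tolist())
s=env.read_state();print(s["time"],s["position"],s["eef_rot"],s["grip_width"])
E
```

```text
pics
scene [[479.9371643656341, 0.0, 253.60279523591112], [0.0, 479.9371643656341, 194.27702949113532], [0.0, 0.0, 1.0]] [[-0.17, 0.985, 0.02, 122.469], [0.701, 0.135, -0.7, -338.331], [-0.692, -0.105, -0.714, 1895.958], [0.0, 0.0, 0.0, 1.0]]
top [[467.78579556143, 0.0, 251.60369035440357], [0.0, 467.78579556143, 186.33812041839508], [0.0, 0.0, 1.0]] [[0.021, -1.0, 0.001, -34.595], [-0.988, -0.02, -0.151, 573.601], [0.151, 0.002, -0.989, 1468.422], [0.0, 0.0, 0.0, 1.0]]
wrist [[297.3186396354542, 0.0, 255.19503375930094], [0.0, 297.3186396354542, 193.36100503372944], [0.0, 0.0, 1.0]] [[0.404, 0.915, -0.001, -623.386], [0.873, -0.386, 0.297, -41.403], [0.272, -0.121, -0.955, 390.053], [0.0, 0.0, 0.0, 1.0]]
0.15 [252.86484525 571.09314343 257.12048763] [ 0.32578243  1.5461485  -0.32790849] 88.03600785078115
```

View pics/scene0.png

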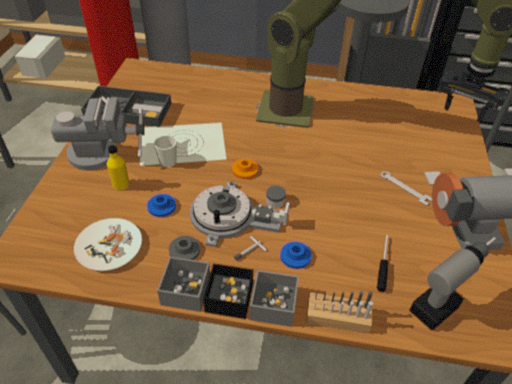

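View pics/top0.png

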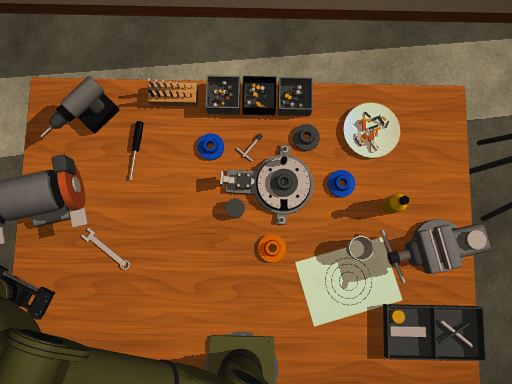

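View pics/wrist0.png

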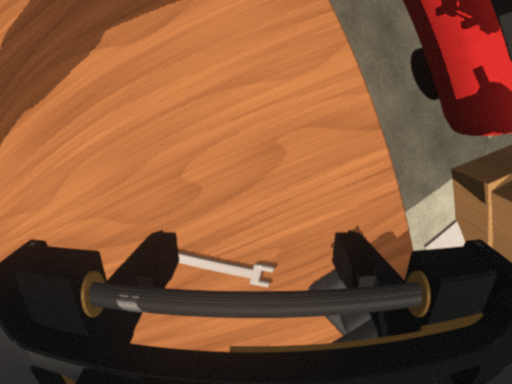

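The scene shows the rotary table around (222,210), with its bar pointing right (+y) to the tab at (287,215). In the top view the table is at (283,183) and the tab at (222,180). I'll enlarge both.

Run:
```python
import cv2,numpy as np
a=cv2.imread("pics/top0.png")[135:235,205:335]; b=cv2.imread("pics/scene0.png")[165:265,170:300]
a=cv2.resize(a,None,fx=6,fy=6,interpolation=cv2.INTER_CUBIC);b=cv2.resize(b,None,fx=6,fy=6,interpolation=cv2.INTER_CUBIC)
cv2.imwrite("pics/top0c.png",a);cv2.imwrite("pics/scene0c.png",b)
```

```text
(no output)
```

View pics/top0c.png

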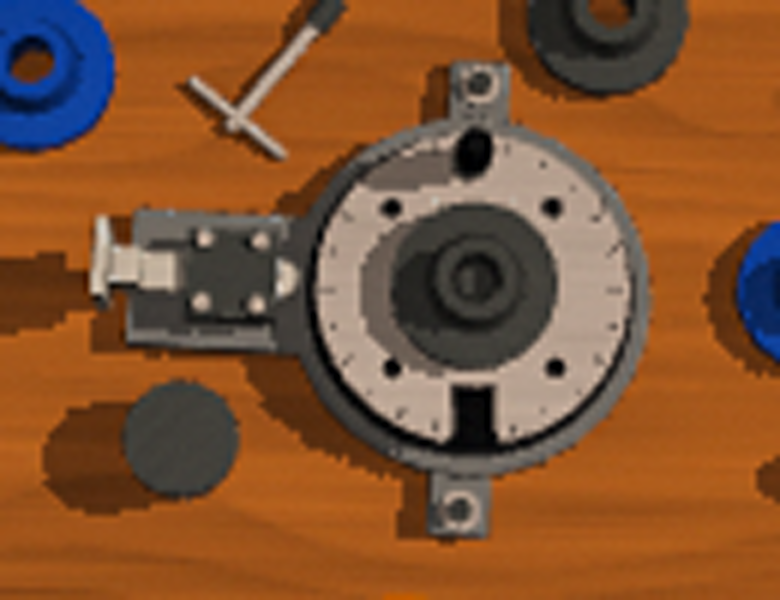

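View pics/scene0c.png

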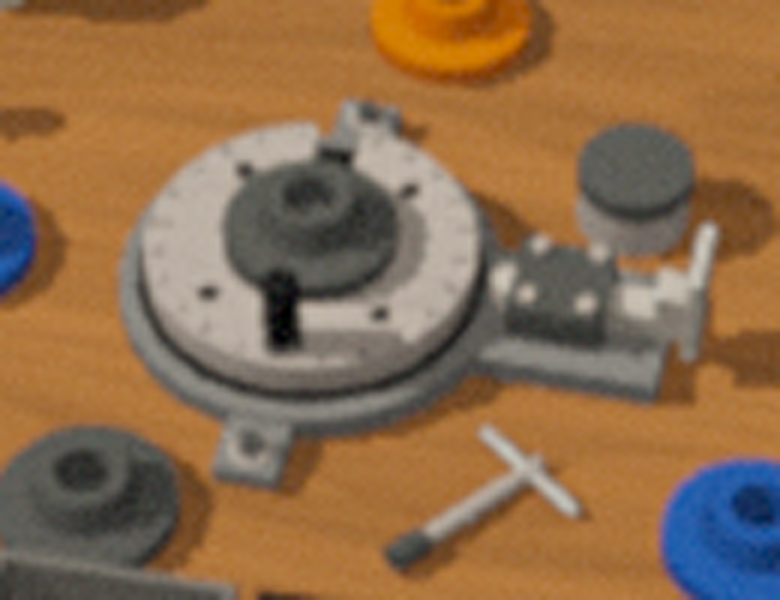

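Reading the crops:
- **Top crop (6x, origin 205,135):** the slot is at (474,415), on the robot side. The handle is at (473,150), and the tab is at (100,260) on the +y side. The slot therefore has to turn about 90° clockwise.
- **Look-alikes:** the blue and orange flanges and the dark spare flange (610,20) all lie off the table. The dark flange at the plate's centre is the mounted one.

Next I'll measure using depth.

```bash
cat > h.py <<'E'
import numpy as np,cv2
from scipy.optimize import least_squares
def cloud(c):
    d=c["depth"];K=c["camera_matrix"];V=c["view"]
    v,u=np.mgrid[:d.shape[0],:d.shape[1]]
    P=np.stack([(u-K[0,2])/K[0,0]*d,(v-K[1,2])/K[1,1]*d,d],-1)
    W=(P-V[:3,3])@V[:3,:3]; W[d<=0]=np.nan
    return W
def ray(c,u,v,z):
    K=c["camera_matrix"];V=c["view"];R=V[:3,:3]
    o=-R.T@V[:3,3]; r=R.T@np.array([(u-K[0,2])/K[0,0],(v-K[1,2])/K[1,1],1.]); return o+r*(z-o[2])/r[2]
def circ(P):
    f=lambda p:np.hypot(P[:,0]-p[0],P[:,1]-p[1])-p[2]
    r=least_squares(f,[*P.mean(0)[:2],85],loss="soft_l1",f_scale=1.5);return r.x
def measure(c):
    W=cloud(c);hsv=cv2.cvtColor(c["frame"],cv2.COLOR_BGR2HSV)
    m=(hsv[...,1]<60)&(hsv[...,2]>120); m[:135]=0;m[235:]=0;m[:,:255]=0;m[:,320:]=0
    cs,_=cv2.findContours(m.astype(np.uint8),cv2.RETR_EXTERNAL,cv2.CHAIN_APPROX_NONE)
    k=max(cs,key=cv2.contourArea)[:,0,:]
    P=np.array([ray(c,u,v,40) for u,v in k]); h=cv2.convexHull(P[:,:2].astype(np.float32))[:,0,:]
    return W,m,circ(P),circ(h)
E
python3 - <<'E'
from h import *
c=dict(np.load("top0.npz"));W,m,a,b=measure(c)
print("plate circle",a,b)
cx,cy=a[:2]
r=np.hypot(W[...,0]-cx,W[...,1]-cy);z=W[...,2]
for nm,mm in dict(handle=(r<85)&(r>50)&(z>80)&(z<95),hub=(r<35)&(z>68)&(z<80),platez=(r<80)&(r>50)&(z<48)&(z>30),
   tab=(r<230)&(r>150)&(W[...,1]>cy+140)&(abs(W[...,0]-cx)<35)&(z>60)&(z<95),guide=(r<170)&(r>100)&(W[...,1]>cy+95)&(abs(W[...,0]-cx)<40)&(z>42)&(z<56)).items():
    p=W[mm];print(nm,len(p),p.mean(0).round(1),np.median(p,0).round(1),p.min(0).round(1),p.max(0).round(1))
for n,(u,v) in dict(slotmouth=(205+473/6,135+449/6),slotin=(205+474/6,135+386/6)).items(): print(n,ray(c,u,v,40))
print("handle ray",ray(c,205+473/6,135+135/6,88))
print("tab top ends",ray(c,205+102/6,135+218/6,78),ray(c,205+97/6,135+300/6,78))
c=dict(np.load("scene0.npz"));W=cloud(c);r=np.hypot(W[...,0]-cx,W[...,1]-cy);z=W[...,2]
for nm,mm in dict(handle=(r<85)&(r>50)&(z>80)&(z<95),hub=(r<35)&(z>68)&(z<80),platez=(r<80)&(r>50)&(z<48)&(z>30),
   tab=(r<230)&(r>150)&(W[...,1]>cy+140)&(abs(W[...,0]-cx)<35)&(z>60)&(z<95)).items():
    p=W[mm];print("S",nm,len(p),p.mean(0).round(1),p.min(0).round(1),p.max(0).round(1))
E
```

```text
plate circle [ 590.08967396 -126.10183487   82.54504044] [ 590.38500357 -126.12794252   84.47615581]
handle 24 [ 658.  -123.3   86.7] [ 657.9 -123.7   86.1] [ 651.8 -130.2   80.7] [ 664.6 -114.5   94.1]
hub 107 [ 587.7 -124.3   72.3] [ 585.9 -124.9   72.1] [ 566.6 -148.    68. ] [ 612.  -103.1   79.8]
platez 1056 [ 590.7 -126.1   38.3] [ 590.4 -126.8   38.2] [ 512.6 -205.8   30. ] [668.2 -46.4  47.9]
tab 38 [594.9  74.6  75. ] [594.3  74.7  74.8] [575.9  71.2  63.5] [617.   78.5  81.2]
guide 125 [593.7   6.   45.2] [594.4   8.2  44.5] [570.8 -20.3  42. ] [617.5  30.9  54. ]
slotmouth [ 500.46704994 -127.94618036   40.        ]
slotin [ 534.48553214 -128.13914963   40.        ]
handle ray [ 661.84937844 -123.00414806   88.        ]
tab top ends [615.14359525  72.03864791  78.        ] [571.22210871  73.35064102  78.        ]
S handle 27 [ 665.1 -120.9   85.1] [ 654.6 -128.6   80.2] [ 671.9 -114.6   92.5]
S hub 106 [ 594.3 -123.3   72. ] [ 569.8 -145.7   68. ] [617.1 -99.4  77.6]
S platez 834 [ 596.4 -125.6   38.9] [ 512.5 -206.    31.8] [669.2 -46.5  46.3]
S tab 41 [605.5  76.1  74.1] [579.8  71.3  62.2] [623.3  80.4  82.1]
```

```bash
cat >> h.py <<'E'
from scipy.spatial.transform import Rotation as Rn
C=np.array([590.4,-126.1])
def rv(theta,s=1):
    # tool x down, jaw (y) along s*tangent at handle angle theta
    x=np.array([0,0,-1.]);y=s*np.array([-np.sin(theta),np.cos(theta),0]);z=np.cross(x,y)
    return Rn.from_matrix(np.stack([x,y,z],1)).as_rotvec()
def hp(theta,z,R=71): return [C[0]+R*np.cos(theta),C[1]+R*np.sin(theta),z]
E
python3 - <<'E'
from h import *
from rig import env
for n in("top","scene"):
    W=cloud(dict(np.load(n+"0.npz")));ok=(W[...,2]>120)&(W[...,0]>150)&(W[...,0]<900)&(abs(W[...,1])<800)
    H={}
    for p in W[ok]:
        k=(int(p[0]//100),int(p[1]//100));H[k]=max(H.get(k,0),round(p[2]))
    print(n,H)
for s in(1,-1):
    for d in (5,-20,-45,-70,-91,-100):
        t=np.radians(d)
        for z in (71,170): 
            q=env.inverse_kinematics(hp(t,z),rv(t,s)); print(s,d,z,None if q is None else np.round(q,2))
for s in(1,-1):
    q=env.inverse_kinematics([592,100,64],rv(np.radians(-90),s));print("tab",s,q)
E
```

```text
top {(8, 4): 210, (8, 5): 209, (7, 5): 207, (7, 4): 202, (7, 6): 177, (6, 6): 177, (6, 5): 231, (5, 5): 230, (5, 6): 217, (5, 7): 203, (5, 4): 213, (5, -5): 164, (4, 6): 215, (4, 5): 207, (4, 4): 203, (4, 7): 198, (4, -7): 197, (4, -8): 170, (4, -6): 199, (3, 7): 146, (3, -5): 141, (3, -6): 199, (3, -7): 198, (3, -8): 163, (3, 6): 327, (2, 6): 343, (2, 5): 468, (2, -5): 139, (2, 4): 717, (2, 3): 826, (1, 5): 347, (1, 4): 348, (2, 2): 826, (1, 2): 823, (1, 3): 827, (1, 1): 694}
scene {(2, 4): 602, (2, 5): 613, (3, 5): 596, (2, 6): 520, (1, 4): 345, (1, 5): 347, (3, 6): 347, (3, -6): 196, (3, -7): 195, (2, -5): 140, (4, -6): 197, (4, -7): 193, (3, -5): 139, (3, -8): 162, (4, -8): 168, (4, -5): 142, (5, -5): 162, (3, 7): 146, (4, 4): 193, (4, 5): 201, (5, 4): 215, (5, 5): 228, (4, 7): 144, (4, 6): 211, (5, 6): 216, (6, 5): 229, (6, 6): 174, (7, 6): 177, (7, 5): 208, (7, 4): 199, (8, 4): 208, (8, 5): 208}
1 5 71 [ 0.39  1.04 -0.55  1.52  0.69  0.79  1.22]
1 5 170 [ 0.35  0.89 -0.47  1.48  0.47  0.89  1.39]
1 -20 71 [ 0.39  1.02 -0.47  1.51  0.6   0.75  0.89]
1 -20 170 [ 0.34  0.87 -0.37 
[... 593 characters left out ...]
4 -0.58  0.69 -1.28]
-1 -20 170 [-0.1   0.92  0.53  1.5  -0.56  0.87 -1.3 ]
-1 -45 71 [-0.12  1.09  0.65  1.58 -0.87  0.78 -1.44]
-1 -45 170 [-0.2   1.02  0.87  1.54 -0.88  1.01 -1.43]
-1 -70 71 [-0.09  1.07  0.65  1.65 -0.9   0.75 -1.79]
-1 -70 170 [-0.18  0.99  0.87  1.61 -0.89  0.97 -1.8 ]
-1 -91 71 [ 0.69  1.08 -0.85  1.68  1.02  0.89  2.52]
-1 -91 170 [-0.18  0.97  0.87  1.69 -0.9   0.93 -2.1 ]
-1 -100 71 [ 0.71  1.09 -0.89  1.71  1.06  0.9   2.32]
-1 -100 170 [ 0.68  0.89 -0.8   1.67  0.78  0.92  2.53]
tab 1 [-0.22977947  0.9306673  -0.02538238  1.77052113  0.04770543  0.44099781
 -0.28808967]
tab -1 [ 0.13483864  1.02421932 -0.69856949  1.74997986  0.94765762  0.74312195
  2.06727728]
```

Run:
```python
from h import *
from rig import env
env.movel([253,540,380],feed=250)
t=np.radians(5)
env.movep(hp(t,320,40),rv(t,1))
s=env.read_state();print(s["time"],s["position"],s["qpos"])
c=env.capture("wrist");np.savez("w1.npz",**c);cv2.imwrite("pics/w1.png",c["frame"])
c=env.capture("scene");np.savez("s1.npz",**c);cv2.imwrite("pics/s1.png",c["frame"])
```

```text
3.5083 [ 630.48527463 -121.23289126  320.07594112] [ 0.19509384  0.64946479 -0.14344533  1.4311118   0.09791057  1.06786824
  1.69313728]
```

View pics/w1.png

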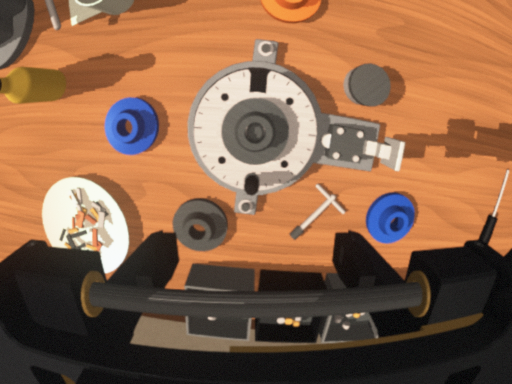

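The wrist view shows the plate centred at about (255,127), the slot at (260,78), the handle at (252,184) and the tab at (399,153). I'll enlarge it and cast fisheye rays.

```bash
cat >> h.py <<'E'
def fray(c,u,v,z):
    K=c["camera_matrix"];V=c["view"];R=V[:3,:3];o=-R.T@V[:3,3]
    d=np.array([u-K[0,2],v-K[1,2]]);r=np.hypot(*d);a=r/K[0,0]
    k=R.T@np.array([*(d/r*np.sin(a)),np.cos(a)]);return o+k*(z-o[2])/k[2]
def wplate(c,u0,v0):
    hsv=cv2.cvtColor(c["frame"],cv2.COLOR_BGR2HSV)
    m=((hsv[...,1]<60)&(hsv[...,2]>130)).astype(np.uint8)
    yy,xx=np.mgrid[:384,:512]; m[np.hypot(xx-u0,yy-v0)>85]=0
    cs,_=cv2.findContours(m,cv2.RETR_EXTERNAL,cv2.CHAIN_APPROX_NONE)
    k=max(cs,key=cv2.contourArea)[:,0,:]
    P=np.array([fray(c,u,v,40) for u,v in k]);h=cv2.convexHull(P[:,:2].astype(np.float32))[:,0,:]
    return circ(P),circ(h),k
E
python3 - <<'E'
from h import *
c=dict(np.load("w1.npz"))
a,b,k=wplate(c,255,127);print(a,b)
i=cv2.resize(c["frame"][35:225,180:415],None,fx=3.4,fy=3.4,interpolation=cv2.INTER_CUBIC)[:, :800]
cv2.imwrite("pics/w1c.png",i[:600])
E
```

```text
[ 589.0094527  -129.10051494   90.74718303] [ 590.26466601 -129.44236589   90.3349002 ]
```

View pics/w1c.png

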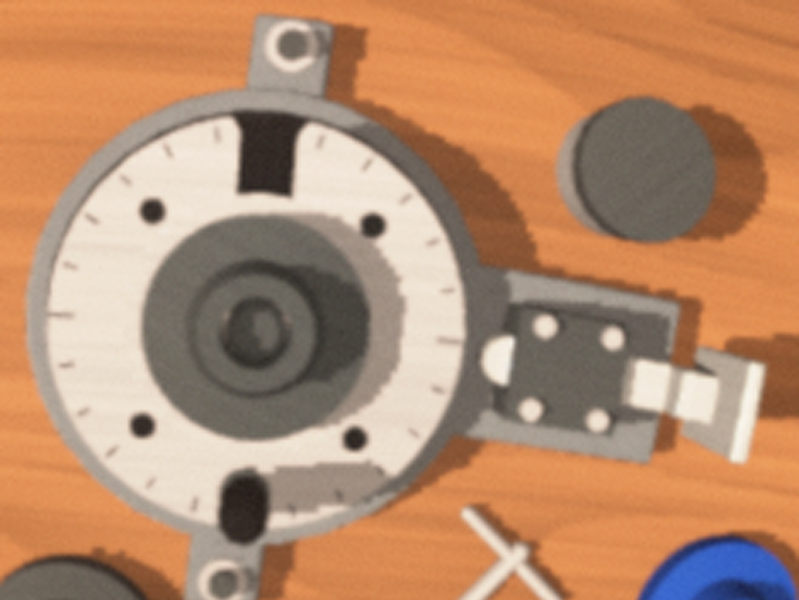

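```bash
sed -i 's/\[...,2\]>130)).astype/[...,2]>185)).astype/' h.py
python3 - <<'E'
from h import *
c=dict(np.load("w1.npz"))
a,b,k=wplate(c,255,127);print(a,b)
g=lambda u,v,z:fray(c,180+(u+.5)/3.4-.5,35+(v+.5)/3.4-.5,z)[:2]
print("diam LR",g(47,314,40),g(466,342,40))
print("slot mouth",g(270,116,40),"slot in",g(264,193,40))
print("handle top",g(242,520,88))
print("tab top",g(757,365,78),g(740,460,78))
print("nose",g(483,360,40)," bar",g(650,385,40))
print("hub top",g(254,330,74))
E
```

```text
[ 590.51025036 -126.44300434   83.88248354] [ 590.79947245 -126.19210573   85.28692097]
diam LR [ 591.91041154 -210.5811687 ] [588.14218601 -39.6494743 ]
slot mouth [ 505.43479542 -127.60592919] slot in [ 536.74147265 -127.15048492]
handle top [ 657.90991614 -124.68123225]
tab top [577.74257658  73.74652038] [617.01905221  73.65237672]
nose [594.71253549 -31.56946488]  bar [596.08591523  43.86498148]
hub top [ 588.93423845 -126.40121632]
```

The measurements agree:
- **Plate:** centre (590.6,-126.2), fitted radius 85.3 against the stated 85.
- **Angles:** slot at about 181°, handle at about 1.2°, bar direction about 88°.
- **Tab:** outer face about 203 mm out, within the expected range.

I'll straddle the handle and turn the plate to a handle angle of -92°.

```bash
sed -i 's/^C=.*/C=np.array([590.6,-126.2])/' h.py
python3 - <<'E'
from h import *
from rig import env
t=np.radians(1.2)
env.move_gripper(44)
env.movel(hp(t,130),rv(t),feed=200)
print(env.movel(hp(t,71),feed=80,force_limit=8), env.read_state()["wrist_force"])
env.move_gripper(27); s=env.read_state(); print(s["grip_width"],s["wrist_force"].round(1),s["time"])
for d in np.linspace(1.2,-85,12)[1:]:
    t=np.radians(d)
    hit=env.movel(hp(t,71),rv(t),feed=60,force_limit=25); s=env.read_state()
    print(round(d,1),hit,s["wrist_force"].round(1),s["position"].round(1))
    if hit: break
print(s["time"])
c=env.capture("top");np.savez("t2.npz",**c);cv2.imwrite("pics/t2.png",cv2.resize(c["frame"][135:235,205:335],None,fx=6,fy=6,interpolation=cv2.INTER_CUBIC))
c=env.capture("scene");cv2.imwrite("pics/s2.png",cv2.resize(c["frame"][145:265,150:300],None,fx=5,fy=5,interpolation=cv2.INTER_CUBIC))
E
```

```text
False [ 0.11619135 -0.11276746  0.28695327]
27.227759275429456 [-0.1  0.5 -0.3] 6.8417
-6.6 False [ 1.  -0.1  0. ] [ 661.5 -134.3   71.1]
-14.5 False [0.5 0.5 0.7] [ 659.6 -144.    71.1]
-22.3 False [0.1 0.9 0.8] [ 656.3 -153.5   71.1]
-30.1 False [-0.6  1.9  1. ] [ 651.8 -162.3   71. ]
-38.0 False [-0.1  1.4  0.4] [ 646.3 -170.4   71. ]
-45.8 False [-0.4  0.  -0.2] [ 639.8 -177.6   70.9]
-53.7 False [-0.2  1.2 -0.3] [ 632.4 -183.9   71. ]
-61.5 False [-0.5 -0.3 -0.2] [ 624.3 -189.1   71. ]
-69.3 False [ 1.   1.1 -0.4] [ 615.5 -193.1   71.1]
-77.2 False [0.1 0.3 0.3] [ 606.2 -195.8   71.1]
-85.0 False [ 0.1  0.2 -0.1] [ 596.6 -197.2   71.1]
10.2333
```

View pics/t2.png

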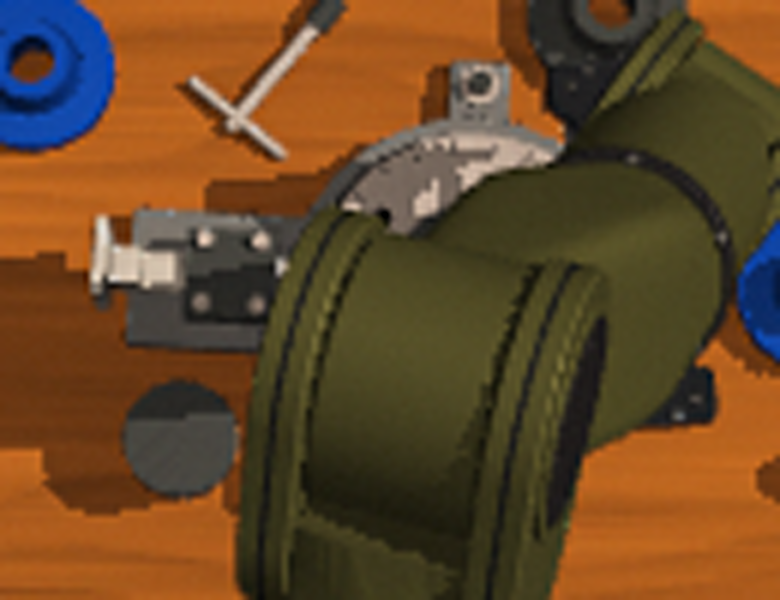

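View pics/s2.png

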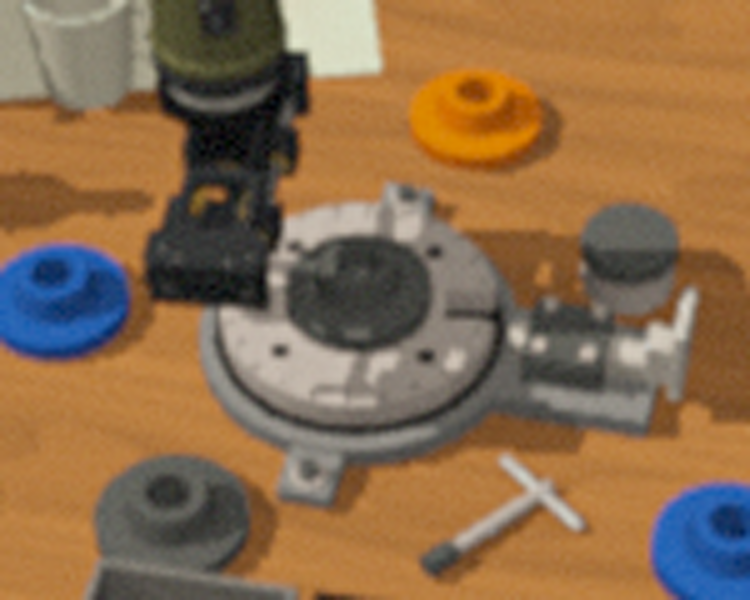

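The plate turned with the handle: the slot is at (472,312) in the scene crop, a few degrees short of the nose. I'll finish the turn, lift off and check it from above.

Run:
```python
from h import *
from rig import env
for d in (-90,-94.8):
    t=np.radians(d); print(env.movel(hp(t,71),rv(t),feed=50,force_limit=25),env.read_state()["wrist_force"].round(1))
t=np.radians(-93);env.movel(hp(t,71),rv(t),feed=40)
env.move_gripper(40)
env.movel(hp(t,130),feed=150)
t=np.radians(-92)
# stay clear: look from above bar side
env.movel([600,-40,320],rv(t),feed=250)
s=env.read_state();print(s["time"],s["position"])
c=env.capture("wrist");np.savez("w3.npz",**c);cv2.imwrite("pics/w3.png",c["frame"])
c=env.capture("scene");cv2.imwrite("pics/s3.png",cv2.resize(c["frame"][145:265,150:300],None,fx=5,fy=5,interpolation=cv2.INTER_CUBIC))
```

```text
False [ 1.6 -0.1 -0.6]
False [ 1.4  0.9 -0. ]
13.2 [599.08259048 -40.97848063 318.86706972]
```

View pics/w3.png

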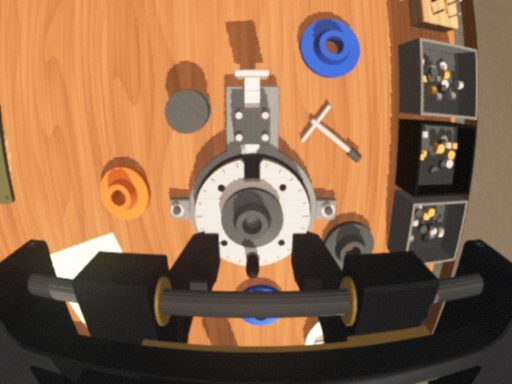

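View pics/s3.png

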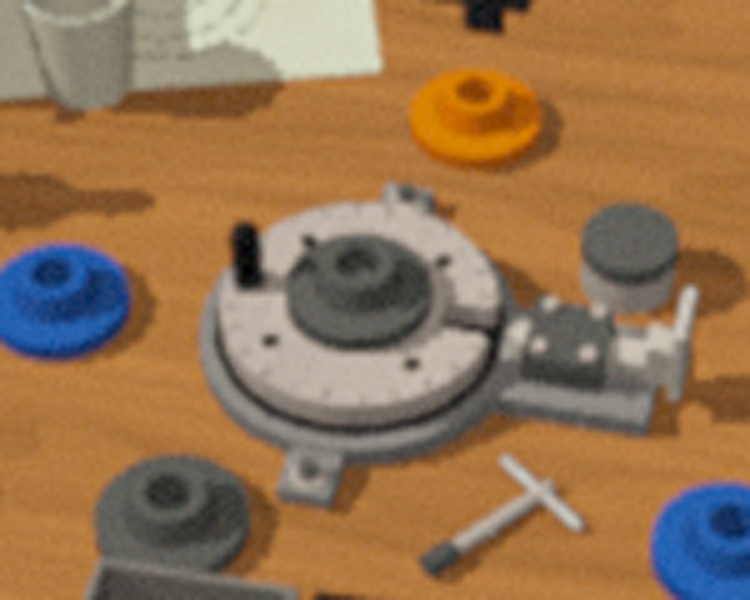

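The slot at (253,165) appears to line up with the nose at (250,146). I'll enlarge to measure the angle.

Run:
```python
from h import *
c=dict(np.load("w3.npz"))
cv2.imwrite("pics/w3c.png",cv2.resize(c["frame"][60:180,190:320],None,fx=5,fy=5,interpolation=cv2.INTER_CUBIC))
```

```text
(no output)
```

View pics/w3c.png

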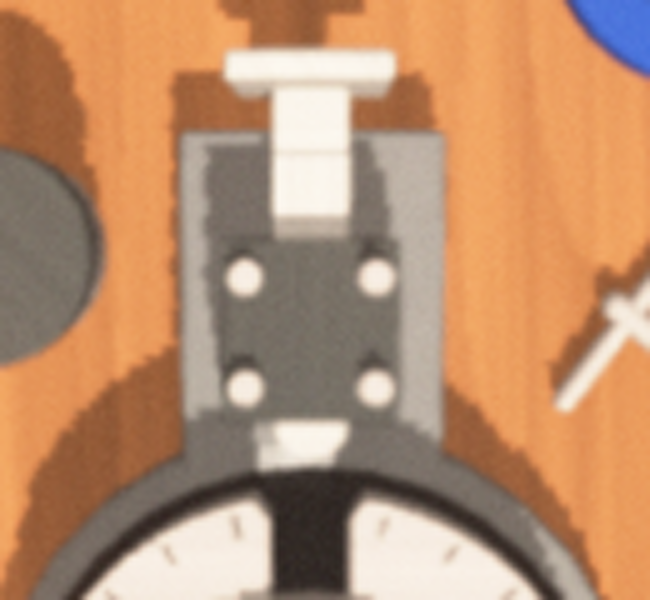

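In the crop, the slot edges (x 272–350) match the bar edges (x 272–350), so the alignment is within about 1°. Now I'll push the bar.

Run:
```python
from h import *
from rig import env
u=np.array([np.cos(np.radians(88)),np.sin(np.radians(88))])
P=lambda d,z:[*(C+d*u),z]
env.move_gripper(0)
env.movel(P(240,150),rv(np.radians(-92)),feed=200)
env.movel(P(240,61),feed=120)
s=env.read_state();print(s["time"],s["position"],s["wrist_force"].round(1),s["grip_width"])
hit=env.movel(P(168,61),feed=45,force_limit=16)
s=env.read_state();print(hit,s["time"],s["position"],s["wrist_force"].round(1),"dist",(s["position"][:2]-C)@u)
env.pause(0.3)
s=env.read_state();print(s["position"],s["wrist_force"].round(1),"dist",(s["position"][:2]-C)@u)
c=env.capture("scene");cv2.imwrite("pics/s4.png",cv2.resize(c["frame"][145:265,150:300],None,fx=5,fy=5,interpolation=cv2.INTER_CUBIC))
```

```text
16.1833 [599.57329937 113.51888256  61.65699104] [ 1.4 -0.1  0.6] 0.5196770432871456
True 17.55 [596.37561177  51.51583315  60.7326112 ] [-0.2 -1.   0.3] dist 177.8091394106774
[596.00524685  52.55216985  60.33893866] [-0.4  0.6  0.2] dist 178.83191925037403
```

View pics/s4.png

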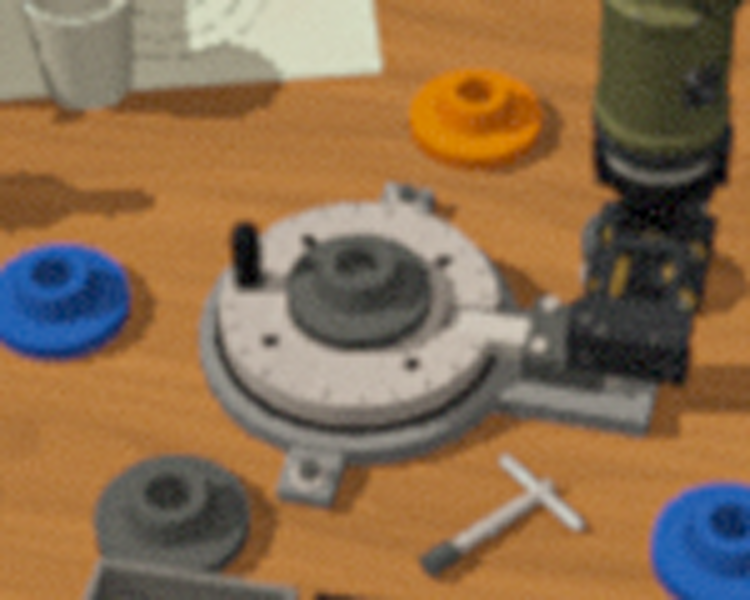

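The bar is in the slot, and the hand stopped on force at 177.8 mm. I'll push again with a higher limit to confirm it's on its stop, then retreat and measure.

Run:
```python
from h import *
from rig import env
u=np.array([np.cos(np.radians(88)),np.sin(np.radians(88))])
P=lambda d,z:[*(C+d*u),z]
hit=env.movel(P(170,61),feed=25,force_limit=28)
s=env.read_state();print(hit,s["time"],s["position"],s["wrist_force"].round(1),"dist",(s["position"][:2]-C)@u)
env.movel(P(215,61),feed=80)
env.movel(P(215,200),feed=200)
env.movel([600,-40,320],rv(np.radians(-92)),feed=250)
env.pause(.3)
s=env.read_state();print(s["time"],s["wrist_force"].round(1))
c=env.capture("wrist");np.savez("w5.npz",**c);cv2.imwrite("pics/w5.png",c["frame"])
cv2.imwrite("pics/w5c.png",cv2.resize(c["frame"][60:220,180:330],None,fx=3.7,fy=3.7,interpolation=cv2.INTER_CUBIC))
```

```text
False 18.4333 [596.04531887  51.22021627  60.56702019] [-0.1 12.8 -1.4] dist 177.50217555863085
21.1417 [-0.1 -0.2 -0.6]
```

View pics/w5c.png

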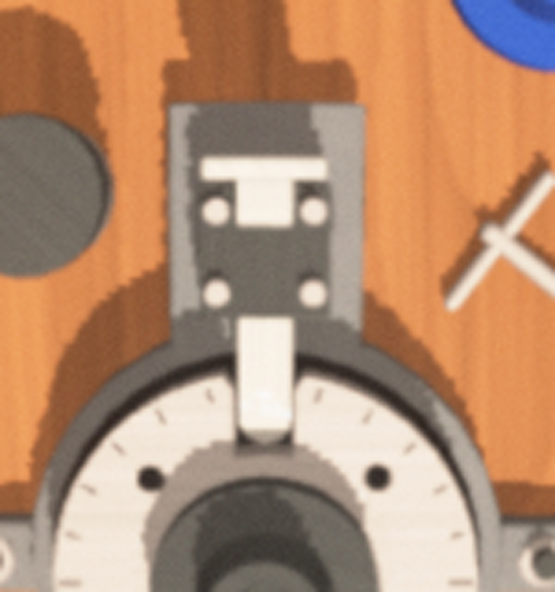

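View pics/w5.png

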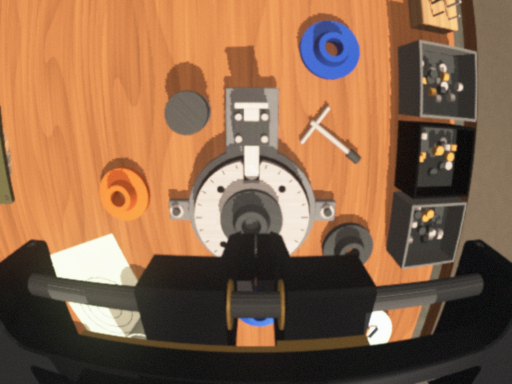

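Run:
```python
from h import *
c=dict(np.load("w5.npz"));b=dict(np.load("w3.npz"))
u=np.array([np.cos(np.radians(88)),np.sin(np.radians(88))])
g=lambda c,x,y,s,x0,y0,z:(fray(c,x0+(x+.5)/s-.5,y0+(y+.5)/s-.5,z)[:2]-C)@u
print("tab before",g(b,311,49,5,190,60,78),"after",g(c,264,157,3.7,180,60,78))
print("nose after",g(c,265,442,3.7,180,60,37),g(c,265,432,3.7,180,60,37))
```

```text
tab before 204.03585595171265 after 165.681835420123
nose after 57.573281786765634 61.53490314690346
```

The tab's outer face is now 165.7 mm from the axis (166 when home) and the nose is about 57.6 mm (57 when home). The bar fills the slot and the hand is clear at z = 320. Handing in.

Run:
```python
from rig import env
env.finish_job(); print(env.read_state()["time"])
```

```text
the job is handed in; nothing more can be done
the job is handed in; nothing more can be done
```

The rotary table is locked and I've handed the job in, at about 21 s of the 54 s allowed; no verdict came back. I straddled the handle with the fingertips and turned the plate about 93° clockwise until the slot faced the bar. Then I pushed the bar home by its tab with the fingers closed and lifted the hand clear.

- **Slot alignment:** before the push, the slot and bar edges lined up in the wrist picture, to within about 1°.
- **Bar home:** the tab's outer face measured 165.7 mm from the axis (166 expected) and the nose about 57.6 mm (57 expected). A second push, 12.8 N at its end, moved the bar no further, so it is on its stop.
- **Flange and bench:** the flange still looks seated on the plate. The things near the table looked unmoved by eye; I did not measure the loose things individually, and the oil bottle, wrench and screwdriver were not in the last picture.

One disagreement: the first top-camera reading put the bar's direction about 1° off the closer wrist view. I used the wrist value, and the fit bore it out.

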